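# Set a rivet in a wooden tag with one turn of the hand press

## Robot

A 7-joint arm with a two-finger parallel gripper is mounted at the origin on the work surface. World frame = base frame: x ahead of the robot, y to its left, z up, the work surface at z = 0. Lengths are in m, angles in rad, forces in N, time in s.
With the tool pointing down it reaches from about 0.425 to 0.825 m from the base axis. Payload 3.6 kg.
Tool frame: the origin (TCP) lies where the fingers leave the gripper's body, on its centre line; the fingertips stand 73 mm ahead of it and the grasp point (between the pads) lies 54 mm ahead of it; z points along the fingers, y is the line along which they close (so a half turn about z gives the same grasp; the last joint's range is limited). The gripper opens to 85 mm and grips with 20 to 120 N. Pads are 22 mm wide; open, the fingers measure 114 mm over their backs; the gripper's body (76 mm by 85 mm) begins 54 mm behind the grasp point. The pads swing forward as they close: fully open they stand 13 mm farther back than shut.
Start: joints at [-1.317, 0.615, -0.013, 1.423, 0.008, 1.103, -0.04], TCP at [0.179, 0.625, 0.304] pointing down, gripper open.
Joint ranges: [-3.12, 3.12], [-0.3, 2.06], [-1.34, 1.32], [0.26, 2.42], [-1.36, 4.5], [0.01, 1.98], [-2.84, 2.84]. Speed limits (rad/s): [2.79, 2.79, 3.14, 3.14, 3.14, 3.14, 3.14].

## Interface

Orientations are given as a unit quaternion [x, y, z, w].
In Python, from station import arm, snapshot, camera_info, ticket gives the robot as it stands. Calls block until the motion is done:
- arm.movep(position, orientation): joint-space move of the TCP to a pose.
- arm.line_to(position, velocity=0.15, ori=None): straight line of the TCP; ori=None keeps the orientation; velocity is the mean speed in m/s.
- arm.move_j(angles): joint-space move.
- arm.move_gripper(opening, effort=None): opening from 0.0 (shut) to 1.0 (fully open); effort is the grip in N (None keeps the last); returns when the fingers have stopped.
- arm.pause(seconds).
- arm.ik(position, orientation): joint angles nearest the present ones, or None.
- snapshot(name): name is "scene" or "top" or "wrist"; returns the picture (400x640x3 uint8, blue, green, red); there is no depth.
- camera_info(name): a dict with "fx", "fy", "cx", "cy" (pixels), "R" (3x3) and "t" (3): a world point X has camera coordinates R X + t; the wrist camera has in their place "T_tool_cam" (4x4, takes a point from camera to tool coordinates, whose origin is the TCP and whose axes are the flange's). Camera axes: x right, y down, z forward; pixel columns grow to the right and rows downward; lengths in m; the calibration is good to about 2 mm. A picture is of the moment at which its call begins: read the wrist's pose just before it. camera_info takes no time and is no camera call.
A pose or a line that the arm cannot do raises arm.MotionError and nothing moves.
- ticket.finish_job(): hands the job in; it is judged then, once.
Readings, each from a call of its own:
- arm.read_time(): time.
- arm.read_joint_positions(): joint angles.
- arm.read_dq(): joint speeds.
- arm.read_effort(): joint torques, N m.
- arm.read_tool_pos(): TCP position.
- arm.read_eef_rot(): TCP orientation.
- arm.read_ft_force(): force on the tool from outside, world axes, zero at the start.
- arm.read_wrist_torque(): the same for the moment, N m.
- arm.read_opening(): opening from 0.0 (shut) to 1.0 (fully open).
- arm.read_finger_force(): force on a finger pad.
Only numpy, scipy, OpenCV 4.12 (cv2) and the standard library are available. Lean on these libraries where they do the work, as an engineer would, in place of code of your own. Each camera call takes 0.05 s, during which the arm holds its last target. There are 200 camera calls.

## Task

Set the rivet in the wooden tag: gently push the tag along the press's feed track until it sits fully home against the end stop, then crank the handwheel exactly one full revolution clockwise (seen from above), until it lands on its stop, so that the ram goes down on the rivet and comes all the way back up. Feel for both stops and do not force either one; leave the wheel resting right at its stop, the tag home in the track, and the other things on the table where they are.

Things in the scene. Friction and masses are not known exactly. Their poses are not given: they have to be found in the camera images.
- press: Grey bench press, bolted down, with a flat steel handwheel on top. Origin on the table surface on the wheel's vertical axis, z up; the nose with the ram overhangs its -x side. The column under the wheel is 90 x 100 mm; the nose spans x = -145 to -35, y = -28 to +28, z = 110 to 165 mm. Wheel disc: radius 80 mm, top 193 mm above the table; crank arm on it up to 199 mm, its hub (radius 17 mm) up to 206 mm.
- track_stop (a point): Foot of the end stop's face, mid-track, at press x = -110, y = +25, z = 20 mm. Axes as the press's. From here the flat feed track, 60 mm wide and 20 mm above the table, runs 255 mm towards -y. Two rails, 36 mm apart and 7 mm high, line its last 135 mm. The stop is 16 mm high. The ram, 18 mm thick, end 44 mm above the table at rest, comes down 25 mm before the stop.
- tag: Plain beech tag, 34 x 140 x 10 mm, flat in the feed track, long side along its y axis; origin at the centre of its underside. Its +y end is already between the rails, 30 to 80 mm short of the stop; push its tail towards +y. Fully home, its origin is at x = -110, y = -45, z = 20 mm in the press's frame. A rivet stands in it 45 mm ahead of the origin. It slides easily; pushing with over 20 N spoils it.
- tag_tail (a point): Middle of the tag's tail end face (its -y end), half way up its 10 mm thickness (25 mm above the table).
- rivet (a joint): How far the brass rivet (head 14 mm across, 2.5 mm thick) is pressed into the tag, m: 0 = head standing 6 mm proud, 0.006 = head flat on the wood. It takes about 25 N; the ram leaves it at about 0.0055. Only the ram should press it.
- wheel (a joint): Angle of the handwheel, rad: 0 = start, grows clockwise seen from above; 6.283 = one revolution, where it meets a firm stop and goes no further. It cannot turn back from 0. The ram is lowest at 3.14, fully up at 0 and 6.283. The wheel is stiff: it takes about 9 N at the handle, up to about 14 N on the down stroke, and stays where it is left.
- overload (a joint): Bend of the sprung crank arm (steel bar on top of the wheel, 20 mm wide, that carries the handle) against the wheel, rad: 0 = unloaded, positive when the handle is driven clockwise, 0.0015 rad per newton along the handle's circle. 0.0375 (25 N) either way is forcing it.
- handle_mid (a point): Centre of the upright black handle on the wheel's crank arm: a round grip 22 mm in diameter, from 200 to 248 mm above the table (this point at 224 mm), 60 mm from the wheel's axis, spinning freely on its pin. At wheel angle 0 it stands 60 degrees anticlockwise (from above) from the press's +x direction, seen from the axis. Room for fingers all round it.
- spare_tag: A second, plain tag without rivet, 34 x 140 x 10 mm, lying on the table beside the press. Leave it.
- tape_roll: Roll of masking tape, 110 mm across, 25 mm high, lying on the table. Leave it.
- glue_jar: Closed white jar, 60 mm across, 68 mm high. Leave it.
- jar_lid: White lid, 56 mm across, 12 mm high. Leave it.
- palette_knife: Palette knife, 220 mm long, wooden handle. Leave it.
- mallet: Small hammer, 250 mm long. Leave it.
Things that resemble listed ones, but are neither listed nor needed, are in the scene too. What is shaped like the tag but green is not meant.

How it is judged:
On the way, in this order (a step that is already met when the one before it is completed fails the run):
1. the tag is fully home against the end stop (within 1.5 mm) before the wheel is turned (y of tag in the frame of press between -0.0465 and -0.042 m and x of tag in the frame of press between -0.1135 and -0.1065 m and angle between tag's own z axis and vertical below 0.05 rad and value of joint wheel below 0.2 rad), for 0.2 s.
2. the wheel passes half a turn and the ram presses the rivet in, with the tag still home (y of tag in the frame of press between -0.0465 and -0.042 m and x of tag in the frame of press between -0.1135 and -0.1065 m and angle between tag's own z axis and vertical below 0.05 rad and value of joint wheel between 3.1 and 4.5 rad and value of joint rivet above 0.0045 m).
At the end, for the whole second after the job is handed in: The wheel rests at one full revolution (no more than 0.03 rad short of its stop), the rivet is pressed in at least 4.5 mm, and the tag lies flat and still in the track, within 1.5 mm of the end stop (y of tag in the frame of press between -0.0465 and -0.042 m and x of tag in the frame of press between -0.1135 and -0.1065 m and angle between tag's own z axis and vertical below 0.05 rad and value of joint wheel between 6.25319 and 6.30319 rad and velocity of joint wheel between -0.05 and 0.05 rad/s and value of joint rivet above 0.0045 m and linear speed of tag below 0.01 m/s); the robot touches nothing.
It fails at once if the tag is pushed with more than 20 N (contact force between the fingers and tag above 20 N).
It fails at once if the rivet is pressed before the wheel has brought the ram down (value of joint rivet above 0.001 m and value of joint wheel below 1 rad).
It fails at once if the handle is driven with more than 25 N along its circle (the sprung crank arm bends by 0.0375 rad) (value of joint overload above 0.0375 rad or value of joint overload below -0.0375 rad).
It fails at once if another thing on the table is shifted by more than 30 mm (distance of any of spare_tag, tape_roll, glue_jar, jar_lid, palette_knife, mallet from where it was at the start of the episode above 0.03 m).
It also fails if it takes over 72 s, if anything falls off the work surface, if the arm or the gripper's body presses on something with over 40 N, if the wrist force passes 120 N, or if a joint passes its speed limit or range.

## Working session

There is one attempt and no reset: what is moved stays moved. The work goes in short steps, each a Python script; the robot and the scene stay as the last script left them, time stands still between calls to the robot, and variables do not carry over. Pictures are saved under pics/ and viewed, at most 10 in all, crops included, and the job is handed in when it is done.

```bash
mkdir -p pics; ls; python3 - <<'E'
from station import arm, snapshot, camera_info
import cv2
for n in ("scene","top"):
    im=snapshot(n); cv2.imwrite(f"pics/{n}0.png",im)
    c=camera_info(n); print(n,{k:(v if not hasattr(v,'tolist') else v.tolist()) for k,v in c.items()})
c=camera_info("wrist");print(c)
print(arm.read_time(),arm.read_eef_rot(),arm.read_ft_force())
E
```

```text
pics
scene {'fx': 516.0538504724449, 'fy': 516.0538504724449, 'cx': 322.72546602069804, 'cy': 201.6422682233551, 'R': [[0.022496368879664046, 0.9997422205407492, 0.003066896718516123], [0.852313594227518, -0.017575315071323674, -0.5227357318905161], [-0.5225470796800993, 0.014373613616473263, -0.8524892660611064]], 't': [-0.07335279023020043, -0.41783481371634373, 1.6350579071498292]}
top {'fx': 515.4984125871221, 'fy': 515.4984125871221, 'cx': 320.1688287143634, 'cy': 200.74407298969604, 'R': [[-0.02016943771101737, -0.9996553766455565, -0.01680243214692276], [-0.98549250571149, 0.022710700823899446, -0.1681925838275148], [0.1685162157446863, 0.013166321115554084, -0.985610944044034]], 't': [0.09047052648895511, 0.5750994665842588, 1.2889578551107594]}
{'fx': 284.52022790641854, 'fy': 284.52022790641854, 'cx': 318.8176140034655, 'cy': 200.20726798450363, 'T_tool_cam': array([[-1.21326112e-04, -9.48869231e-01, -3.15669395e-01,
         8.19711511e-02],
       [ 9.99999699e-01,  1.26814733e-04, -7.65537226e-04,
         1.04514943e-03],
       [ 7.66426249e-04, -3.15669393e-01,  9.48868930e-01,
        -7.06165791e-02],
       [ 0.00000000e+00,  0.00000000e+00,  0.00000000e+00,
         1.00000000e+00]])}
0.1 [ 1.39418324e-01  9.90232875e-01 -1.16729552e-03 -1.44045954e-04] [-0.70271478 -0.41161536 -0.06074097]
```

View pics/top0.png

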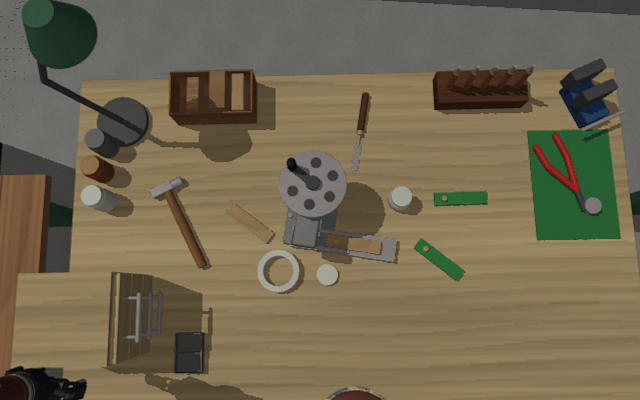

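View pics/scene0.png

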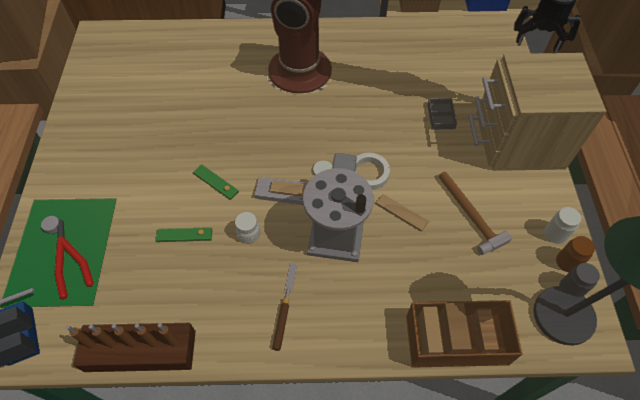

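The top view has the press wheel at about (313,184), the handle at (291,163) and the track running right to (397,250). Three things are shaped like the tag:
- The wooden piece in the track, about (365,246).
- A wooden piece on the table, about (250,222), which is the spare.
- Green pieces at (460,198) and (440,260), not meant.

The one in the track is the tag. I'll confirm it in a crop.

```bash
cat > h.py <<'E'
import numpy as np, cv2
from station import arm, snapshot, camera_info
from scipy.spatial.transform import Rotation as Ro
def ray(name,uv,z,tool=None):
    c=camera_info(name); d=np.array([(uv[0]-c['cx'])/c['fx'],(uv[1]-c['cy'])/c['fy'],1.])
    if name=='wrist':
        p,q=tool; R=Ro.from_quat(q).as_matrix(); T=c['T_tool_cam']
        o=R@T[:3,3]+p; d=R@T[:3,:3]@d
    else:
        R=np.array(c['R']); o=-R.T@np.array(c['t']); d=R.T@d
    return o+d*(z-o[2])/d[2]
E
python3 - <<'E'
from h import *
im=cv2.imread('pics/top0.png')
cv2.imwrite('pics/crop1.png',cv2.resize(im[140:290,220:420],None,fx=4,fy=4,interpolation=cv2.INTER_CUBIC))
for n,uv,z in [('axis',(313,184),.193),('handle',(291,163),.248),('tag',(365,246),.03),('trackend',(397,250),.02),('lid',(327,275),.012),('jar',(401,198),.068),('tape',(278,271),.025)]:
    print(n,ray('top',uv,z).round(3))
E
```

```text
axis [0.592 0.092 0.193]
handle [0.63  0.139 0.248]
tag [ 0.459 -0.036  0.03 ]
trackend [ 0.447 -0.119  0.02 ]
lid [0.387 0.065 0.012]
jar [ 0.576 -0.129  0.068]
tape [0.399 0.191 0.025]
```

View pics/crop1.png

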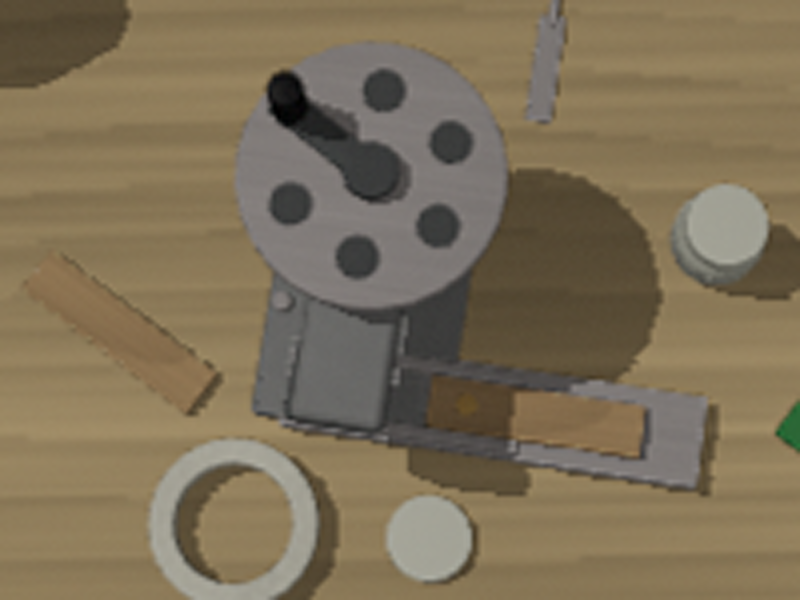

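```bash
python3 - <<'E'
from h import *
P=lambda x,y,z: ray('top',(220+(x+.5)/4-.5,140+(y+.5)/4-.5),z)
for n,v in dict(hub=(372,168,.206),handle=(285,87,.248),tailmid=(645,430,.025),rivet=(466,404,.034),ca=(708,397,.02),cb=(697,488,.02)).items(): print(n,P(*v).round(4))
def yaw(a,b):
    d=P(*a)-P(*b); return np.degrees(np.arctan2(d[1],d[0]))-90
print('yaw',yaw((606,381,.02),(708,397,.02)),yaw((515,452,.02),(697,488,.02)),yaw((522,390,.03),(645,405,.03)),yaw((515,440,.03),(640,458,.03)))
# wheel disc: grey mask circle at z=.193
im=cv2.imread('pics/top0.png'); pts=[(240,170),(505,170),(372,42),(374,307)]
w=np.array([P(a,b,.193) for a,b in pts]); print('disc',w.round(4).tolist())
h=P(285,87,.248)-P(372,168,.206); print('handle dir',np.degrees(np.arctan2(h[1],h[0])),np.hypot(h[0],h[1]))
for z in (.36,.42,.5):
    q=arm.ik([.179,.625,z],arm.read_eef_rot()); print(z,q)
E
```

```text
hub [0.5952 0.0924 0.206 ]
handle [0.6338 0.1391 0.248 ]
tailmid [ 0.4552 -0.077   0.025 ]
rivet [0.4738 0.039  0.034 ]
ca [ 0.4762 -0.1194  0.02  ]
cb [ 0.4173 -0.1096  0.02  ]
yaw -10.231675709982397 -12.407504818929993 -8.233046127385705 -9.423732731997717
disc [[0.5986, 0.1697, 0.193], [0.5949, 0.0154, 0.193], [0.6736, 0.0914, 0.193], [0.5163, 0.0931, 0.193]]
handle dir 50.42743889430991 0.060565596625937065
0.36 [-1.31944126  0.57527631 -0.01082029  1.3347856   0.00618669  1.23391529
 -0.03953066]
0.42 [-1.32096094  0.54509989 -0.00836864  1.222294    0.00437439  1.37656796
 -0.03792308]
0.5 [-1.32344668  0.52990549 -0.0041026   1.03285474  0.00202944  1.58118796
 -0.0359222 ]
```

```bash
cat >> h.py <<'E'
YAW=np.radians(-9.5); O=np.array([.595,.0925,0]); Rp=Ro.from_euler('z',YAW).as_matrix()
W=lambda x,y,z: O+Rp@np.array([x,y,z])
def down(ang,ref=None):
    "tool down, closing axis y at world angle ang (mod pi), pick j7 mid-range"
    out=[]
    for a in (ang,ang+np.pi):
        y=np.array([np.cos(a),np.sin(a),0]); z=np.array([0,0,-1.]); out.append(Ro.from_matrix(np.c_[np.cross(y,z),y,z]).as_quat())
    return out
def best(p,ang):
    c=[(abs(j[6]),tuple(q)) for q in down(ang) if (j:=arm.ik(p,q)) is not None]
    return np.array(min(c)[1])
E
python3 - <<'E'
from h import *
p=W(-.110,-.115-.075-.023,.30)
q=best(p,YAW); print(p,q,arm.ik(p,q),arm.ik([p[0],p[1],.0965],q))
t=arm.read_tool_pos(); 
arm.line_to([t[0],t[1],.42],velocity=.3)
arm.move_gripper(0.0,40)
arm.movep([p[0],p[1],.42],q); print(arm.read_time())
arm.line_to(p,velocity=.3)
P,Q=arm.read_tool_pos(),arm.read_eef_rot(); im=snapshot('wrist'); cv2.imwrite('pics/w1.png',im)
np.savez('w1.npz',P=P,Q=Q); print(arm.read_time(),P,Q,arm.read_ft_force(),arm.read_opening())
E
```

```text
[ 0.45135344 -0.0994236   0.3       ] [0.76323247 0.64612398 0.         0.        ] [-0.42678455  0.43330858  0.85254882  1.96445004 -0.40760853  0.92317734
  0.46650183] [ 0.1070917   0.68211642  0.09244756  2.14728313 -0.18639418  0.31945972
  0.19029296]
4.125
4.725 [ 0.45214279 -0.09968484  0.30071498] [7.63144235e-01 6.46227821e-01 1.76120001e-05 6.91878206e-04] [0.84420576 0.59493265 0.13053832] -0.0005866194202651563
```

View pics/w1.png

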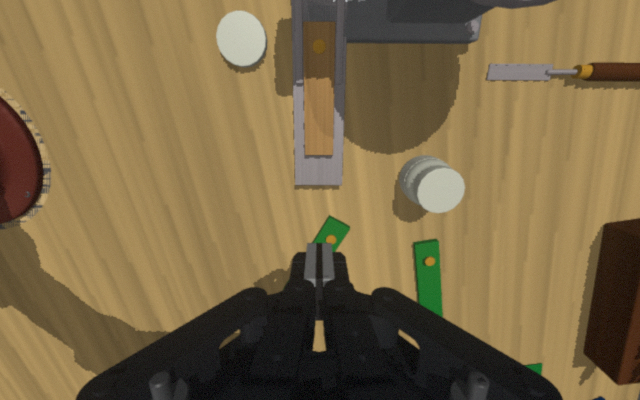

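The wrist view shows the tag's tail at about (305–333,156), the rivet at (319,46) and the track end at (296–341,186). I'll check these against the top-view numbers, then start the push.

```bash
python3 - <<'E'
from h import *
d=np.load('w1.npz'); t=(d['P'],d['Q'])
f=lambda u,v,z:(Rp.T@(ray('wrist',(u,v),z,t)-O)*1000).round(1)
print('tail',f(305,156,.03),f(333,156,.03),'tag head',f(304,22,.03),f(335,22,.03),'rivet',f(319,46,.035),'end',f(296,186,.02),f(341,186,.02))
P0=W(-.110,-.230,.30)
print('expected end press (-140..-80,-230)')
E
```

```text
tail [-126.3 -189.    30. ] [ -92.6 -189.    30. ] tag head [-125.2  -48.5   30. ] [-92.8 -48.5  30. ] rivet [-109.5  -71.8   35. ] end [-138.9 -229.2   20. ] [ -81.3 -229.2   20. ]
expected end press (-140..-80,-230)
```

```bash
python3 - <<'E'
from h import *
z=.0965+.001
F=lambda: float((Rp.T@np.array(arm.read_ft_force()))[1])
q=best(W(-.110,-.210,z),YAW)
arm.line_to(W(-.110,-.210,.13),velocity=.15)
f0=F(); arm.line_to(W(-.110,-.210,z),velocity=.06)
print(arm.read_time(),f0,arm.read_ft_force(),arm.read_tool_pos()-W(-.110,-.210,z))
b=F(); y=-.210; log=[]
while y<-.120:
    y+= .004 if y<-.137 else .0005
    t0=arm.read_time(); arm.line_to(W(-.110,y,z),velocity=.04 if y<-.137 else .02)
    f=F()-b; log.append((round(y*1000,1),round(f,2)))
    if abs(f)>5: break
p=Rp.T@(np.array(arm.read_tool_pos())-O)
print(log,p,arm.read_time(),arm.read_ft_force())
cv2.imwrite('pics/t2.png',snapshot('top')); cv2.imwrite('pics/s2.png',snapshot('scene'))
E
```

```text
6.7 -0.8818055273057663 [0.28087948 0.050307   0.41257951] [-3.93436393e-05 -1.89716523e-04 -1.54262974e-04]
[(-206.0, -0.04), (-202.0, 0.02), (-198.0, -0.97), (-194.0, -0.31), (-190.0, 0.36), (-186.0, 0.46), (-182.0, -0.51), (-178.0, -0.35), (-174.0, -0.56), (-170.0, -1.11), (-166.0, -0.4), (-162.0, 0.44), (-158.0, -0.16), (-154.0, -0.09), (-150.0, 0.56), (-146.0, 0.75), (-142.0, -0.2), (-138.0, -0.42), (-134.0, -0.81), (-133.5, -0.92), (-133.0, 0.36), (-132.5, -0.8), (-132.0, -0.58), (-131.5, -0.19), (-131.0, -0.1), (-130.5, -0.12), (-130.0, 0.82), (-129.5, -0.03), (-129.0, -1.0), (-128.5, -0.51), (-128.0, -0.2), (-127.5, 0.18), (-127.0, -0.43), (-126.5, 0.14), (-126.0, 0.1), (-125.5, -0.22), (-125.0, -0.75), (-124.5, -0.04), (-124.0, -1.33), (-123.5, -2.82), (-123.0, -6.04)] [-0.10996266 -0.12415724  0.09754862] 17.05 [-1.03532784 -5.85536308  0.23259174]
```

```bash
python3 - <<'E'
from h import *
p=Rp.T@(np.array(arm.read_tool_pos())-O)
arm.line_to(W(-.110,-.150,.0975),velocity=.1)
arm.line_to(W(-.110,-.180,.30),velocity=.3)
P,Q=arm.read_tool_pos(),arm.read_eef_rot(); im=snapshot('wrist'); cv2.imwrite('pics/w2.png',im); np.savez('w2.npz',P=P,Q=Q)
h=W(.06*np.cos(np.pi/3),.06*np.sin(np.pi/3),.37)
q=best(h,YAW+np.pi/3); print(q,arm.ik(h,q))
arm.line_to(W(-.110,-.180,.37),velocity=.3)
arm.movep(h,q)
arm.move_gripper(0.7,40)
P,Q=arm.read_tool_pos(),arm.read_eef_rot(); im2=snapshot('wrist'); np.savez('w3.npz',P=P,Q=Q)
cv2.imwrite('pics/w23.png',np.vstack([im[0:300,160:560],im2[0:300,160:560]]))
cv2.imwrite('pics/w3.png',im2); cv2.imwrite('pics/t3.png',snapshot('top')); print(arm.read_time(),P-h,arm.read_opening(),arm.read_joint_positions())
E
```

```text
[0.33791672 0.94117602 0.         0.        ] [-0.53962859  0.60779335  0.53871348  1.33689708 -0.31077408  1.28015532
  0.88967817]
20.5833 [-4.17343162e-05 -1.47400151e-05  6.00548306e-05] 0.7036830965859797 [-0.54678663  0.61024186  0.5528898   1.33716438 -0.31936012  1.28209765
  0.8967692 ]
```

View pics/w23.png

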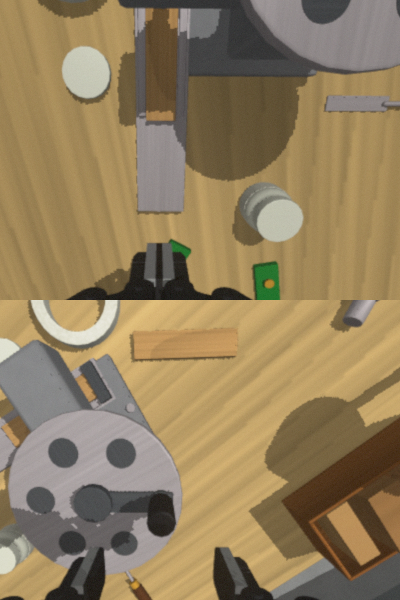

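The upper crop shows the tag's tail at full-image (306–334,121), and the lower one shows the handle top at about (321,222).

```bash
python3 - <<'E'
from h import *
d=np.load('w2.npz'); t=(d['P'],d['Q'])
f=lambda u,v,z:(Rp.T@(ray('wrist',(u,v),z,t)-O)*1000).round(1)
print('tail',f(306,121,.03),f(334,121,.03),'end',f(297,213,.02),f(344,213,.02))
d=np.load('w3.npz'); t=(d['P'],d['Q']); im=cv2.imread('pics/w3.png')
m=(im.max(2)<45).astype(np.uint8); m=m[180:250,290:350]
n,l,s,c=cv2.connectedComponentsWithStats(m); i=1+s[1:,4].argmax(); x,y,w,h=s[i][:4]; print('blob',x+290,y+180,w,h)
u=x+290+w/2; v=y+180+h-w/2; e=f(u,v,.248); print('handle',e,'exp',[30,52,248]); print('hub',f(160+92,203,.206))
E
```

```text
tail [-126.1 -113.1   30. ] [ -93.9 -113.    30. ] end [-139.9 -230.3   20. ] [ -78.1 -230.1   20. ]
blob 308 194 26 42
handle [ 30.6  54.  248. ] exp [30, 52, 248]
hub [ -0.3   2.7 206. ]
```

```bash
cat >> h.py <<'E'
ZG=.286; R=.060
def polar(th,c):
    a=YAW+np.pi/3-th; r=np.array([np.cos(a),np.sin(a),0]); t=np.array([np.sin(a),-np.cos(a),0])
    return np.array([c[0],c[1],ZG])+R*r, r, t
E
python3 - <<'E'
from h import *
c=W(0,.001,0); p,r,t=polar(0,c)
arm.line_to([p[0],p[1],.37],velocity=.1)
arm.line_to(p,velocity=.12); f0=np.array(arm.read_ft_force()); print('down',f0)
arm.move_gripper(0.0,40)
for k in range(5):
    f=np.mean([arm.read_ft_force() for _ in range(1)],0)-f0
    print(arm.read_time(),'r,t,z',(f@r).round(2),(f@t).round(2),f[2].round(2),arm.read_opening(),arm.read_finger_force()); arm.pause(.05)
print((np.array(arm.read_tool_pos())-p)*1000); np.save('f0.npy',f0)
E
```

```text
down [ 0.09905007  0.10875755 -0.12459693]
22.1083 r,t,z 1.47 0.31 3.01 0.2437862218256326 39.03653383255005
22.1583 r,t,z -0.05 0.18 2.75 0.24286767126776018 39.04653489589691
22.2083 r,t,z 1.17 0.63 2.99 0.24138554112532662 39.05555963516235
22.2583 r,t,z 1.81 -0.7 4.11 0.24639624353684014 39.06451463699341
22.3083 r,t,z 1.05 -0.14 4.92 0.24038266322997515 39.073328375816345
[0.54024697 0.33953148 0.8256671 ]
```

```bash
cat > crank.py <<'E'
import sys
from h import *
c=W(0,.001,0); f0=np.load('f0.npy')
def crank(a,b,step,v,lim=19):
    log=[];th=a
    while th<b-1e-9:
        th=min(th+step,b); p,r,t=polar(np.radians(th),c); arm.line_to(p,velocity=v)
        f=np.array(arm.read_ft_force())-f0; x=np.array(arm.read_tool_pos())-p
        log.append((round(th,1),*(round(float(k),1) for k in (f@r,f@t,f[2],1000*(x@t)))))
        if -(f@t)>lim: break
    for l in log[::max(1,len(log)//16)]+log[-1:]: print(*l)
    print('t',arm.read_time(),arm.read_opening()); return th
E
python3 - <<'E'
from crank import *
crank(0,10,1,.02)
E
```

```text
1 1.1 -1.0 6.0 -0.5
2 0.8 -3.2 7.2 -1.3
3 0.7 -4.0 8.3 -2.0
4 -0.2 -6.0 9.3 -2.8
5 -1.1 -7.0 9.1 -3.6
6 -0.7 -8.5 11.5 -4.2
7 -1.4 -8.9 9.6 -4.5
8 -1.3 -9.9 9.8 -4.6
9 -1.3 -9.1 10.9 -4.7
10 -1.8 -8.6 11.0 -4.7
10 -1.8 -8.6 11.0 -4.7
t 24.8583 0.24978882653649392
```

```bash
python3 - <<'E'
from crank import *
crank(10,130,8,.05,lim=20); print((np.array(arm.read_tool_pos())-polar(np.radians(130),c)[0])*1000)
E
```

```text
18 -1.3 -6.9 9.3 -4.1
26 -0.6 -6.5 8.6 -4.4
34 -1.9 -7.4 7.8 -4.8
42 -0.6 -7.2 7.6 -5.1
50 -0.6 -7.7 7.6 -5.4
58 -0.0 -7.7 5.3 -5.6
66 1.4 -8.5 5.1 -5.6
74 1.2 -6.9 3.7 -5.5
82 1.4 -8.1 3.5 -5.3
90 0.3 -8.4 0.9 -5.0
98 1.5 -8.8 1.9 -4.7
106 1.3 -10.0 1.0 -5.0
114 0.5 -11.5 0.3 -5.4
122 -0.4 -11.1 -0.9 -5.2
130 -0.7 -10.9 -1.2 -5.0
130 -0.7 -10.9 -1.2 -5.0
t 29.6083 0.24296752364340507
[4.75536163 1.77291815 1.01790562]
```

```bash
python3 - <<'E'
from crank import *
crank(130,346,8,.05,lim=20)
E
```

```text
138 -1.1 -11.0 -0.3 -4.8
146 -1.5 -10.0 -2.1 -4.6
154 -2.8 -10.4 -1.1 -4.4
162 -2.5 -8.9 -1.9 -4.3
170 -3.3 -8.6 -1.2 -4.2
178 -3.8 -6.9 -0.8 -4.0
186 -3.2 -8.0 0.2 -3.8
194 -2.7 -5.6 1.0 -3.7
202 -1.9 -6.4 0.8 -3.7
210 -1.2 -5.6 2.1 -3.9
218 -0.5 -5.6 4.5 -4.0
226 -1.3 -5.8 4.3 -4.1
234 0.3 -6.0 5.9 -4.0
242 1.3 -5.4 7.0 -4.0
250 1.2 -5.7 9.1 -3.8
258 2.0 -6.7 9.0 -3.6
266 3.5 -5.8 10.6 -3.3
274 3.4 -6.5 10.8 -3.1
282 2.6 -6.5 11.4 -2.8
290 2.6 -6.2 10.5 -2.7
298 2.5 -5.5 11.7 -2.6
306 2.2 -7.2 11.2 -2.5
314 2.1 -7.1 11.1 -2.5
322 1.7 -7.8 10.9 -2.5
330 0.4 -7.2 10.8 -2.6
338 0.6 -6.6 10.8 -2.7
346 -0.6 -7.6 9.4 -2.9
346 -0.6 -7.6 9.4 -2.9
t 38.1583 0.24878156698654372
```

```bash
python3 - <<'E'
from crank import *
th=crank(346,356,2,.04,lim=14)
th=crank(th,375,1,.03,lim=14)
E
```

```text
348 -0.1 -7.9 9.9 -3.5
350 -0.9 -8.6 10.2 -3.7
352 -1.2 -8.9 11.0 -3.8
354 -1.2 -8.9 10.6 -3.8
356 -0.0 -9.3 10.6 -3.9
356 -0.0 -9.3 10.6 -3.9
t 39.4083 0.24392405325137426
357 -1.0 -8.0 11.1 -4.1
358 -0.5 -8.8 10.5 -4.2
359 -0.9 -9.5 11.4 -4.2
360 -1.6 -9.4 10.9 -4.3
361 -0.6 -8.8 10.7 -4.3
362 -1.4 -8.5 11.6 -4.4
363 -1.9 -8.7 10.8 -4.4
364 -1.5 -8.1 11.0 -4.5
365 -1.2 -8.4 10.4 -4.5
366 -2.6 -8.0 10.4 -4.6
367 -2.2 -9.2 10.8 -5.1
368 -2.7 -10.9 11.5 -5.9
369 -3.4 -11.9 11.9 -6.7
370 -3.0 -13.9 13.2 -7.5
371 -4.0 -14.5 13.4 -8.2
371 -4.0 -14.5 13.4 -8.2
t 43.1583 0.2488644021884972
```

```bash
python3 - <<'E'
from crank import *
th=371
while th>361:
    th-=1; p,r,t=polar(np.radians(th),c); arm.line_to(p,velocity=.03); f=np.array(arm.read_ft_force())-f0
    if -(f@t)<1.5: break
print(th,f@t,f@r,arm.read_time())
arm.move_gripper(.7)
p=np.array(arm.read_tool_pos()); arm.line_to([p[0],p[1],.38],velocity=.15)
arm.movep(polar(0,c)[0]+[0,0,.084],arm.read_eef_rot())
im=snapshot('wrist'); top=snapshot('top'); print(arm.read_time(),arm.read_ft_force())
cv2.imwrite('pics/w5.png',im)
arm.line_to(W(-.02,-.18,.40),velocity=.3)
t0=cv2.imread('pics/top0.png'); top=snapshot('top'); sc=snapshot('scene'); print(arm.read_time())
for a in (top,): cv2.imwrite('pics/fin.png',np.hstack([cv2.resize(x[140:290,220:420],None,fx=2,fy=2) for x in (t0,a)]))
a=cv2.imread('pics/w3.png')[100:300,160:560]; b=im[100:300,160:560]
cv2.imwrite('pics/cmp.png',np.vstack([np.hstack([a,b]),cv2.imread('pics/fin.png')]))
E
```

```text
361 -2.0075095262593523 0.9351150585459039 45.6583
47.2417 [-0.77877102 -0.12648156  0.52984471]
48.2917
```

View pics/cmp.png

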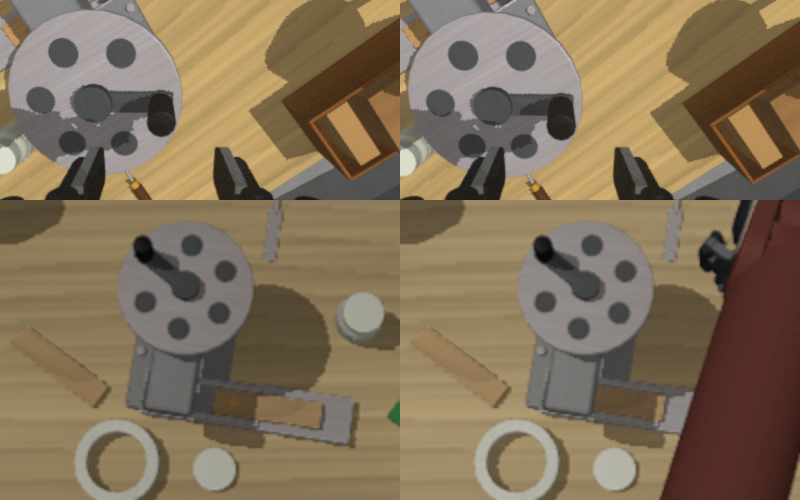

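The after view shows the wheel holes and handle back where they started, and the other things unmoved. I'll put a number on the residual wheel angle from the hole centroids.

```bash
python3 - <<'E'
from h import *
a=cv2.imread('pics/w3.png'); b=cv2.imread('pics/w5.png')
def ang(pts_img,bg):
    A=cv2.cvtColor(pts_img,cv2.COLOR_BGR2GRAY); return A
A,B=ang(a,0),ang(b,0)
def flow(pts):
    p=np.float32(pts).reshape(-1,1,2); q,s,_=cv2.calcOpticalFlowPyrLK(A,B,p,None,winSize=(31,31)); return p[:,0],q[:,0]
p,q=flow([(222,153),(281,154),(201,201)]+[(252,203)])
bgp,bgq=flow([(482,218),(470,230),(520,175),(530,240),(298,290)])
for n,x,y in(('wheel',p,q),('bg',bgp,bgq)):
    M,_=cv2.estimateAffinePartial2D(x,y,ransacReprojThreshold=5); print(n,(y-x).round(2).tolist(),'rot rad',np.arctan2(M[1,0],M[0,0]).round(4))
E
```

```text
wheel [[-0.20000000298023224, 2.690000057220459], [0.009999999776482582, 2.7300000190734863], [-0.3199999928474426, 2.740000009536743], [-0.14000000059604645, 2.809999942779541]] rot rad 0.0013
bg [[1.5800000429153442, 2.7799999713897705], [1.4800000190734863, 2.740000009536743], [2.0899999141693115, 2.5], [2.1600000858306885, 3.109999895095825], [0.44999998807907104, 2.4200000762939453]] rot rad 0.0036
```

Against the background, the wheel is within about 0.003 rad of one full revolution. I felt both stops, so I'm handing it in.

```bash
python3 -c "
from station import ticket
print(ticket.finish_job())"
```

```text
the job is handed in; nothing more can be done
None
```

The job is handed in, with no verdict returned: the tag was pushed home (stop felt at about 6 N), and the wheel was cranked one full turn clockwise to its stop (felt at about 14.5 N) and released; I saw nothing else shifted, though the arm hid part of the final picture, and I did not measure the rivet depth.

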